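Wipe the rusks off the bread board into the empty tray

TASK

Four dry rusks lie on the cutting board, and a baking tray stands at each end of it; one of the trays already has a round loaf in it. Take the wooden scraper block and wipe all four rusks off the board into the empty tray, without touching the rusks with the robot itself. Then leave the scraper standing upright on the cleared board, and leave the loaf, the mug, the jar and the bread knife where they are.

Things in the scene. Friction and masses are not known exactly. Their poses are not given: they have to be found in the camera images.
- board: a thick wooden cutting board, 190 mm along its x, 320 mm along its y, 40 mm high, fixed to the table. Origin: centre of its underside. The trays stand at its two ends, +y and -y, about 5 mm off.
- tray_a: a low dark steel baking tray, outside 230 mm along its x, 180 mm along its y, walls 20 mm high and 4 mm thick, floor 4 mm; fixed. It stands against one end of the board, its rim 20 mm below the board's top; its frame is turned as the board's. Origin: centre of its underside. This one is empty at the start; it may stand at either end.
- tray_b: a low dark steel baking tray, outside 230 mm along its x, 180 mm along its y, walls 20 mm high and 4 mm thick, floor 4 mm; fixed. It stands against one end of the board, its rim 20 mm below the board's top; its frame is turned as the board's. Origin: centre of its underside. This one, alike in shape, already holds the round loaf; it stands at the other end.
- loaf: a round loaf, 132 mm across and 54 mm high, lying in tray_b. Origin: centre of its underside.
- scraper: a plain wooden scraper block standing upright on the table on the robot's side of the board. Foot bar 30 mm along its x, 170 mm along its y, 28 mm high; on top of it a grip bar 22 mm thick along x, 90 mm along y, from 28 to 80 mm height, so it is taken from above with the fingers closing along its x. 0.18 to 0.35 kg. Origin: centre of its underside.
- rusk1: one of four alike dry rusks (hard toasted bread fingers) lying scattered on the board, 60 mm along its x, 26 mm along y, 22 mm along z, 20 g. Origin: its centre.
- rusk2: one of four alike dry rusks (hard toasted bread fingers) lying scattered on the board, 60 mm along its x, 26 mm along y, 22 mm along z, 20 g. Origin: its centre.
- rusk3: one of four alike dry rusks (hard toasted bread fingers) lying scattered on the board, 60 mm along its x, 26 mm along y, 22 mm along z, 20 g. Origin: its centre.
- rusk4: one of four alike dry rusks (hard toasted bread fingers) lying scattered on the board, 60 mm along its x, 26 mm along y, 22 mm along z, 20 g. Origin: its centre.
- mug: a white mug, 76 mm across and 85 mm high, on the table on the robot's side of one of the trays. Origin: centre of its underside. Bystander.
- jar: a closed glass jar, 68 mm across and 100 mm high, on the table on the robot's side of the other tray. Origin: centre of its underside. Bystander.
- knife: a bread knife lying along its y beyond the board, 305 mm long, 20 mm high. Origin: on the table near its middle. Bystander.
Not all that is in view belongs to the job. What is shaped like the scraper but purple or red is not meant.

How it is judged:
By the outcome, as a careful person would: the job done as asked, in the order asked, and still so for the second after the job is handed in, with the robot touching nothing.
It also fails if it takes over 54 s, if anything falls off the work surface, if the arm or the gripper's body presses on something with over 40 N, if the wrist force passes 120 N, or if a joint passes its speed limit or range.

ROBOT

A 6-joint arm with a two-finger parallel gripper is mounted at the origin on the work surface. World frame = base frame: x ahead of the robot, y to its left, z up, the work surface at z = 0. Lengths are in m, angles in rad, forces in N, time in s.
With the tool pointing down it reaches from about 0.375 to 0.75 m from the base axis. Payload 9 kg.
Tool frame: the origin (TCP) lies on the centre line of the jaws, within the pads' length; the fingertips stand 14 mm ahead of it and the grasp point (between the pads) lies 5 mm behind it; z points along the fingers, y is the line along which they close (so a half turn about z gives the same grasp; the last joint's range is limited). The gripper opens to 85 mm and grips with 20 to 120 N. Pads are 22 mm wide; open, the fingers measure 114 mm over their backs; the gripper's body (76 mm by 85 mm) begins 54 mm behind the grasp point. The pads swing forward as they close: fully open they stand 13 mm farther back than shut.
Start: joints at [1.042, 0.104, 0.097, 1.564, 0, 1.353], TCP at [0.183, 0.571, 0.245] pointing down, gripper open.
Joint ranges: [-2.99, 2.99], [-0.84, 1.86], [-1.1, 1.16], [-1.84, 2.11], [-1.51, 1.56], [-3.14, 3.14]. Speed limits (rad/s): [2.22, 2.22, 2.57, 3.14, 3.14, 3.14].

INTERFACE

Orientations are given as a unit quaternion [w, x, y, z].
In Python, from station import manip gives the robot as it stands.
- The arm moves only by the tool play_rows, never from a script. Its argument "deltas" is a list that holds one entry, the list of rows, each a list of 7 numbers: the turn, a rotation vector about the world's x, y, z in degrees, then the shift along the world's x, y, z in m, then the opening, from 0 (shut) to 1 (fully open). A call has 1 to 8 rows; each row is the pose to reach, as a shift and turn from the pose commanded when the call began; what a row does not reach only later rows make up. A row lasts 1/12 s, in which the tool goes at most 41.7 mm and 7.16 degrees, less where a joint would pass 70% of its speed; a pose out of reach is approached as far as the arm can. A call with a gripper value outside its range is refused whole. The fingers move at their own pace and stop on an object; "newtons" is the grip in N (left out, the last holds). Time passes only in rows, so rows that repeat a pose let the fingers close. It gives the time, the measured TCP pose, the force, the opening and the grip force at its end, in the units of the state.
- manip.state(): the state, without advancing time (a new reading comes with each control period).
- manip.get_image(name): name is "scene" or "top" or "wrist"; returns a dict with "frame" (400x640x3 uint8, red, green, blue), "range_z" (400x640 float32, m along the optical axis (not along the pixel's ray), 0 where there is no reading), "K" (3x3 intrinsics, pixels), "T" (4x4, takes a point from camera to world coordinates). Camera axes: x right, y down, z forward; pixel columns grow to the right and rows downward; lengths in m; the calibration is good to about 2 mm. A picture is of the moment at which its call begins.
- manip.finish_job(): hands the job in; it is judged then, once.
The state is a dict: "t": time; "joint_positions": joint angles; "joint_velocities": joint speeds; "effort": joint torques, N m; "position": TCP position; "eef_rot": TCP orientation; "contact_force": force on the tool from outside, world axes, zero at the start; "moment": the same for the moment, N m; "finger_gap": opening from 0.0 (shut) to 1.0 (fully open); "gripper_force": force on a finger pad.
Only numpy, scipy, OpenCV 4.12 (cv2) and the standard library are available. Lean on these libraries where they do the work, as an engineer would, in place of code of your own. Each camera call takes 0.05 s, during which the arm holds its last target. There are 200 camera calls.

## Working session

There is one attempt and no reset: what is moved stays moved. The work goes in short steps, Python scripts to look and compute and a tool call to move; the robot and the scene stay as the last step left them, time stands still between calls to the robot, and variables do not carry over. Pictures are saved under pics/ and viewed, at most 10 in all, crops included, and the job is handed in when it is done.

Besides the shell and the picture viewer there is one more tool, called after "Call:" by a JSON object that holds its "name" and its "arguments". play_rows: Moves the arm, as the interface text tells. Its arguments: {"type":"object","properties":{"deltas":{"type":"array","items":{"type":"array","items":{"type":"array","items":{"type":"number"}}}},"newtons":{"type":"number"}},"required":["deltas"]}

```bash
mkdir -p pics; cat > h.py <<'E'
import numpy as np, cv2
from station import manip
def grab(n):
    d=manip.get_image(n); np.savez(f'{n}.npz',**d); return d
def pts(d):
    z=d['range_z']; v,u=np.mgrid[:400,:640]; K=d['K']
    c=np.stack([(u-K[0,2])/K[0,0]*z,(v-K[1,2])/K[1,1]*z,z,np.ones_like(z)],-1)
    return (c@d['T'].T)[...,:3]
def ray(d,u,v,h):
    r=d['T'][:3,:3]@np.linalg.solve(d['K'],[u,v,1.]); o=d['T'][:3,3]
    return o+r*(h-o[2])/r[2]
E
python3 - <<'E'
from h import *
for n in ('top','scene'):
    d=grab(n); cv2.imwrite(f'pics/{n}0.png',d['frame'][...,::-1]); print(d['T'].round(3).tolist(),d['K'].round(1).tolist())
print(manip.state())
E
```

```text
[[-0.015, -0.998, 0.068, 0.415], [-1.0, 0.014, -0.01, 0.049], [0.009, -0.068, -0.998, 1.216], [0.0, 0.0, 0.0, 1.0]] [[420.0, 0.0, 326.0], [0.0, 420.0, 199.5], [0.0, 0.0, 1.0]]
[[-0.798, 0.361, -0.483, 0.966], [0.602, 0.476, -0.64, 0.683], [-0.001, -0.802, -0.598, 0.651], [0.0, 0.0, 0.0, 1.0]] [[390.5, 0.0, 320.0], [0.0, 390.5, 191.0], [0.0, 0.0, 1.0]]
{'t': 0.1, 'joint_positions': array([ 1.04229338e+00,  1.04636426e-01,  9.65619981e-02,  1.56390651e+00,
       -2.81585037e-05,  1.35307881e+00]), 'joint_velocities': array([-0.00129321, -0.00041614,  0.00145518,  0.00081191, -0.0003134 ,
       -0.00139167]), 'effort': array([ 5.96486134e-03, -5.58210933e+01,  5.04717636e+01,  1.32054466e-02,
       -2.34707259e-04, -6.69706978e-06]), 'position': array([0.18334783, 0.5710051 , 0.24461016]), 'eef_rot': array([-2.02792277e-04,  1.54768057e-01,  9.87950655e-01, -5.56684669e-04]), 'contact_force': array([-0.51980797, -0.13915292,  0.20844742]), 'moment': array([ 0.01235313,  0.01892495, -0.00659731]), 'gripper_force': 0.0, 'finger_gap': 1.0015498620070176}
```

View pics/top0.png

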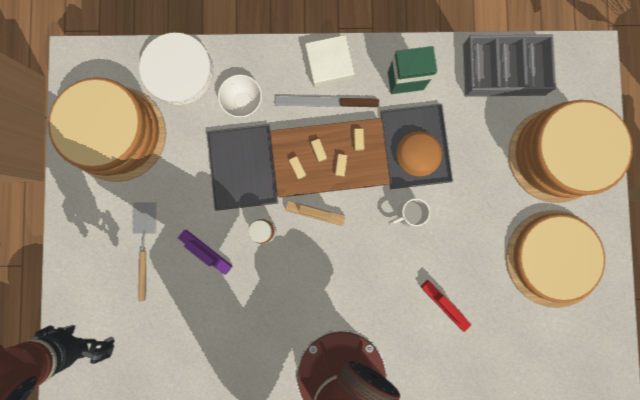

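View pics/scene0.png

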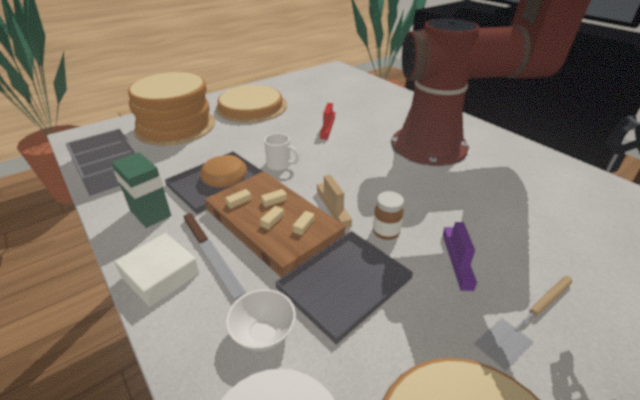

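The top view shows:
- Empty tray at (241,167), which is the +y end.
- Board around (330,157), with rusks at (297,167), (318,150), (359,139) and (341,165).
- Loaf in its tray at (418,153).
- Jar (261,231), mug (414,212) and knife (326,101).

Things that could be taken for the scraper: wooden block at (315,213), purple block at (205,252), red block at (446,305). I choose the wooden one, on the robot's side of the board, as described. The scene view agrees, with the wooden block at (333,200).

```bash
python3 - <<'E'
from h import *
from scipy import ndimage
D={n:dict(np.load(n+'.npz')) for n in('top','scene')}
def rect(m,d,h):
    c=max(cv2.findContours(m.astype(np.uint8),0,2)[0],key=cv2.contourArea)[:,0]
    w=np.array([ray(d,u,v,h)[:2] for u,v in c],np.float32)
    r=cv2.minAreaRect(w); b=cv2.boxPoints(r)
    e=[b[1]-b[0],b[2]-b[1]]; e.sort(key=np.linalg.norm); a=np.degrees(np.arctan2(e[1][1],e[1][0]))%180
    return np.round(r[0],4),[round(float(np.linalg.norm(x)),4) for x in e],round(float(a),1)
for n,d in D.items():
    P=pts(d); Z=P[...,2]; hsv=cv2.cvtColor(d['frame'],cv2.COLOR_RGB2HSV)
    X,Y=P[...,0],P[...,1]
    # scraper
    c=(315,213) if n=='top' else (333,200)
    roi=np.zeros_like(Z,bool); roi[c[1]-35:c[1]+35,c[0]-40:c[0]+40]=1
    print(n,'hsv scraper',hsv[c[1],c[0]],'P',P[c[1],c[0]].round(3))
    wood=roi&(hsv[...,1]>70)&(hsv[...,0]<25)&(hsv[...,2]>110)
    for lo,hi,h in((.07,.09,.08),(.02,.036,.028)):
        m=wood&(Z>lo)&(Z<hi)&(X<.56)
        l,k=ndimage.label(m)
        if k:
            i=1+np.argmax(ndimage.sum(m,l,range(1,k+1))); print(' scr',h,m.sum(),'z',np.median(Z[l==i]).round(4),rect(l==i,d,h), P[l==i].mean(0).round(3))
    m=(Z>.05)&(Z<.075)&(X>.5)&(X<.75)&(abs(Y-.04)<.17)&(hsv[...,2]>170)
    l,k=ndimage.label(m)
    for i in range(1,k+1):
        if (l==i).sum()>40: print(' rusk',(l==i).sum(),np.median(Z[l==i]).round(4),rect(l==i,d,.062))
    m=(Z>.03)&(Z<.075)&(X>.45)&(X<.8)&(abs(Y-.04)<.18)&(hsv[...,1]>60)
    l,k=ndimage.label(m); i=1+np.argmax(ndimage.sum(m,l,range(1,k+1)))
    print(' board',np.median(Z[(l==i)]).round(4),rect(l==i,d,.04))
    if n=='top':
        for q in((241,167),(228,140),(261,231),(261,222),(414,212),(390,208),(418,153)): print(q,P[q[1],q[0]].round(3))
x=D['top']['frame'][180:260,240:440]; y=D['scene']['frame'][150:250,180:430]
a=cv2.resize(x,(800,320),interpolation=cv2.INTER_CUBIC); b=cv2.resize(y,(700,280),interpolation=cv2.INTER_CUBIC)
o=np.zeros((600,800,3),np.uint8); o[:320]=a;o[320:,:700]=b
cv2.imwrite('pics/crop.png',o[...,::-1])
E
```

```text
top hsv scraper [ 17 109 180] P [0.456 0.067 0.078]
 scr 0.08 268 z 0.0789 (array([0.4588, 0.0698]), [0.022, 0.0887], 74.6) [0.459 0.07  0.079]
 scr 0.028 489 z 0.0269 (array([0.4587, 0.0693]), [0.0296, 0.1684], 74.3) [0.457 0.068 0.027]
 rusk 177 0.0605 (array([ 0.6608, -0.0573]), [0.0223, 0.0565], 178.9)
 rusk 183 0.0609 (array([0.6321, 0.0561]), [0.0243, 0.0588], 20.8)
 rusk 182 0.0605 (array([ 0.589 , -0.0052]), [0.0238, 0.0592], 170.4)
 rusk 187 0.0609 (array([0.5839, 0.1163]), [0.0247, 0.0586], 24.5)
 board 0.0391 (array([0.6159, 0.0265]), [0.1903, 0.3186], 95.9)
(241, 167) [0.595 0.282 0.002]
(228, 140) [0.675 0.32  0.003]
(261, 231) [0.41  0.211 0.095]
(261, 222) [0.433 0.211 0.097]
(414, 212) [ 0.458 -0.218  0.003]
(390, 208) [ 0.47  -0.15  -0.004]
(418, 153) [ 0.621 -0.223  0.054]
scene hsv scraper [ 17  87 129] P [0.48  0.091 0.052]
 scr 0.08 208 z 0.079 (array([0.4679, 0.0754]), [0.0247, 0.0967], 72.5) [0.467 0.075 0.078]
 scr 0.028 321 z 0.0273 (array([0.4664, 0.0733]), [0.0308, 0.1743], 74.8) [0.475 0.093 0.027]
 rusk 147 0.0613 (array([ 0.6661, -0.0558]), [0.0258, 0.057], 0.7)
 rusk 142 0.0614 (array([ 0.5938, -0.0043]), [0.026, 0.0566], 171.3)
 rusk 175 0.0614 (array([0.6366, 0.0568]), [0.0261, 0.0574], 19.8)
 rusk 185 0.0614 (array([0.5881, 0.117 ]), [0.0261, 0.0567], 25.2)
 board 0.0397 (array([0.623, 0.03 ]), [0.1938, 0.3261], 95.9)
```

View pics/crop.png

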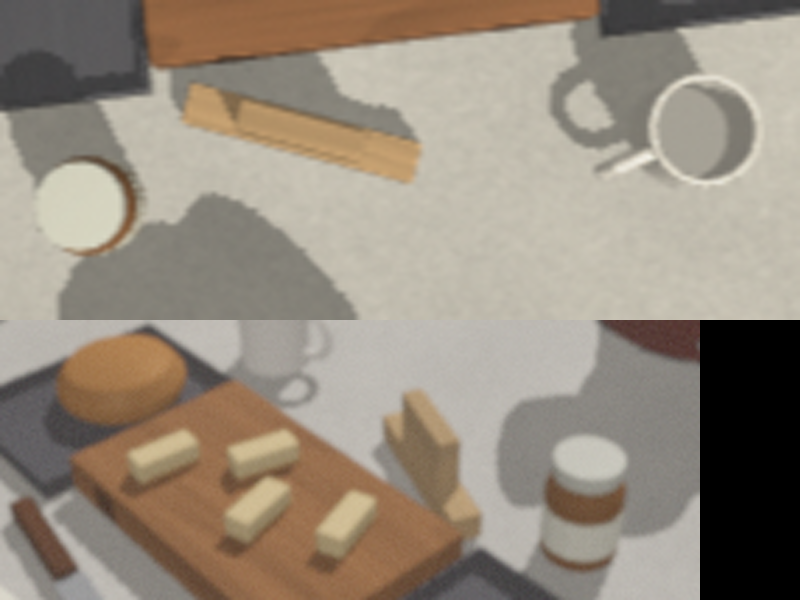

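The crop confirms the choice: plain wooden block, upright, grip bar on top, standing in front of the board (crop 300,130). The measured heights 79 and 27 mm match the text. I'm moving above it now.

Call:
{"name": "play_rows", "arguments": {"deltas": [[[0,0,6,0.018,-0.032,0,1],[0,0,12,0.036,-0.064,-0.003,1],[0,0,18.5,0.056,-0.1,-0.01,1],[0,0,25,0.075,-0.135,-0.013,1],[0,0,31.5,0.095,-0.171,-0.016,1],[0,0,38,0.114,-0.205,-0.02,1],[0,0,44.5,0.134,-0.241,-0.022,1],[0,0,51,0.153,-0.276,-0.025,1]]]}}

```text
t: 0.77
position: [0.3277, 0.3111, 0.2214]
eef_rot: [-0.0, -0.272, 0.962, 0.0]
contact_force: [1.4, -0.5, 0.0]
finger_gap: 0.996
gripper_force: 0.0
```

Call:
{"name": "play_rows", "arguments": {"deltas": [[[0,0,6.5,0.02,-0.036,-0.005,1],[0,0,13,0.039,-0.07,-0.01,1],[0,0,19.5,0.058,-0.105,-0.012,1],[0,0,26,0.078,-0.14,-0.015,1],[0,0,32.5,0.098,-0.176,-0.018,1],[0,0,38,0.115,-0.207,-0.02,1],[0,0,41.3,0.125,-0.224,-0.02,1],[0,0,41.3,0.125,-0.224,-0.02,1]]]}}

```text
t: 1.43
position: [0.4544, 0.0838, 0.2009]
eef_rot: [-0.0, -0.593, 0.805, -0.001]
contact_force: [-0.7, 0.2, 0.3]
finger_gap: 0.999
gripper_force: 0.0
```

```bash
python3 - <<'E'
from h import *
from scipy import ndimage
s=manip.state(); print(s['t'],s['position'],s['eef_rot'],s['joint_positions'])
d=grab('wrist'); cv2.imwrite('pics/w1.png',d['frame'][...,::-1])
P=pts(d);Z=P[...,2];hsv=cv2.cvtColor(d['frame'],cv2.COLOR_RGB2HSV)
for lo,hi,h in((.07,.09,.08),(.02,.036,.028)):
    m=(Z>lo)&(Z<hi)&(hsv[...,1]>60)&(hsv[...,0]<25)&(abs(P[...,0]-.461)<.07)&(abs(P[...,1]-.07)<.12)
    c=max(cv2.findContours(m.astype(np.uint8),0,2)[0],key=cv2.contourArea)[:,0]
    w=np.array([ray(d,u,v,h)[:2] for u,v in c],np.float32); print(h,m.sum(),np.median(Z[m]),cv2.minAreaRect(w),c.min(0),c.max(0))
E
```

```text
1.4333 [0.45439843 0.08381698 0.2009238 ] [-4.21694014e-04 -5.92807672e-01  8.05343729e-01 -6.03704793e-04] [-1.00935061e-01 -3.28151189e-01 -3.86153651e-01  1.51260915e+00
 -1.46117111e-03 -1.37001697e+00]
0.08 3338 0.08119054833577603 ((0.45927438139915466, 0.06668472290039062), (0.08898381888866425, 0.021511612460017204), 74.26824188232422) [293 130] [322 237]
0.028 3515 0.02935729827614897 ((0.45950233936309814, 0.06689123809337616), (0.16927750408649445, 0.02970742993056774), 74.30262756347656) [291  82] [327 255]
```

View pics/w1.png

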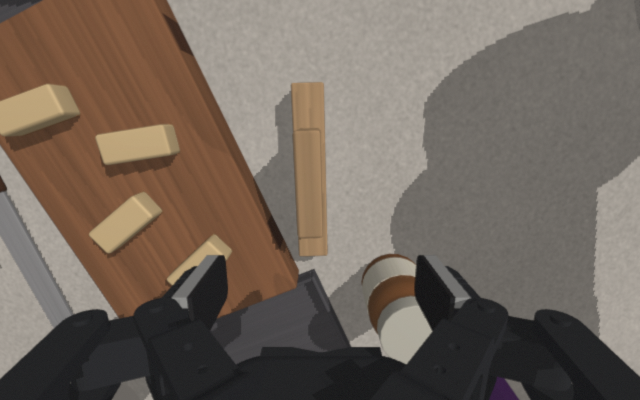

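The wrist view shows the block at (309,170) between the fingers, with the board's edge close on the left. I'll descend half closed so the fingers clear the board, after the arm settles.

Call:
{"name": "play_rows", "arguments": {"deltas": [[[0,0,0,-0.002,-0.004,-0.03,0.55],[0,0,0,-0.002,-0.004,-0.05,0.55],[0,0,0,-0.002,-0.004,-0.05,0.55],[0,0,0,-0.002,-0.004,-0.05,0.55],[0,0,0,-0.002,-0.004,-0.05,0.55]]]}}

```text
t: 1.9
position: [0.4505, 0.0853, 0.153]
eef_rot: [0.0, -0.591, 0.806, -0.0]
contact_force: [-0.3, -0.0, 0.3]
finger_gap: 0.553
gripper_force: 0.0
```

```bash
python3 - <<'E'
from h import *
s=manip.state(); print(s['t'],s['position'],s['eef_rot'],s['finger_gap'])
d=grab('wrist')
P=pts(d);Z=P[...,2];hsv=cv2.cvtColor(d['frame'],cv2.COLOR_RGB2HSV)
for lo,hi,h in((.07,.09,.08),(.02,.036,.028)):
    m=(Z>lo)&(Z<hi)&(hsv[...,1]>60)&(hsv[...,0]<25)&(abs(P[...,0]-.461)<.05)&(abs(P[...,1]-.07)<.12)
    c=max(cv2.findContours(m.astype(np.uint8),0,2)[0],key=cv2.contourArea)[:,0]
    w=np.array([ray(d,u,v,h)[:2] for u,v in c],np.float32); print(h,m.sum(),np.median(Z[m]),cv2.minAreaRect(w))
E
```

```text
1.9 [0.4505485  0.08534121 0.15300229] [ 3.70894338e-04 -5.91442552e-01  8.06347017e-01 -2.39703895e-04] 0.5526240914224184
0.08 4277 0.08127923201400047 ((0.4591733515262604, 0.06666740030050278), (0.08978565782308578, 0.021806608885526657), 74.30292510986328)
0.028 3549 0.029399461735924726 ((0.45950615406036377, 0.06693877279758453), (0.16943202912807465, 0.02979600802063942), 74.30229949951172)
```

Call:
{"name": "play_rows", "arguments": {"deltas": [[[0,0,1.8,0.009,-0.018,-0.01,0.55],[0,0,1.8,0.009,-0.018,-0.035,0.55],[0,0,1.8,0.009,-0.018,-0.06,0.55],[0,0,1.8,0.009,-0.018,-0.08,0.55],[0,0,1.8,0.009,-0.018,-0.095,0.55],[0,0,1.8,0.009,-0.018,-0.101,0.55],[0,0,1.8,0.009,-0.018,-0.101,0.55]]]}}

```text
t: 2.53
position: [0.4591, 0.067, 0.0506]
eef_rot: [-0.0, -0.604, 0.797, 0.0]
contact_force: [-0.6, 0.2, 0.2]
finger_gap: 0.552
gripper_force: 0.0
```

Call:
{"name": "play_rows", "arguments": {"deltas": [[[0,0,0,0,0,0,0],[0,0,0,0,0,0,0],[0,0,0,0,0,0,0],[0,0,0,0,0,0,0],[0,0,0,0,0,0,0],[0,0,0,0,0,0,0]]], "newtons": 60}}

```text
t: 3.03
position: [0.4606, 0.0667, 0.0525]
eef_rot: [0.001, -0.604, 0.797, -0.001]
contact_force: [-1.4, 1.0, 6.2]
finger_gap: 0.248
gripper_force: 59.8
```

Gripped (gap 0.248 ≈ 21 mm, near the 22 mm bar). I'm lifting it, checking it, and carrying it to the loaf end of the board.

Call:
{"name": "play_rows", "arguments": {"deltas": [[[0,0,0,0,0,0.01,0],[0,0,0,0,0,0.03,0],[0,0,0,0,0,0.055,0],[0,0,0,0,0,0.08,0],[0,0,0,0,0,0.1,0],[0,0,0,0,0,0.11,0],[0,0,0,0,0,0.11,0]]]}}

```text
t: 3.62
position: [0.4608, 0.0665, 0.1636]
eef_rot: [0.001, -0.604, 0.797, -0.001]
contact_force: [-0.2, 0.4, -1.6]
finger_gap: 0.248
gripper_force: 59.1
```

Call:
{"name": "play_rows", "arguments": {"deltas": [[[0,0,-4,0.01,-0.01,0,0],[0,0,-10,0.025,-0.026,0,0],[0,0,-16,0.04,-0.042,0,0],[0,0,-22,0.055,-0.058,0,0],[0,0,-28,0.07,-0.073,0,0],[0,0,-34,0.085,-0.089,0,0],[0,0,-40,0.1,-0.105,0,0],[0,0,-46,0.115,-0.12,0,0]]]}}

```text
t: 4.28
position: [0.5743, -0.054, 0.1589]
eef_rot: [-0.001, -0.242, 0.97, 0.001]
contact_force: [0.3, 0.8, -2.2]
finger_gap: 0.252
gripper_force: 59.3
```

Call:
{"name": "play_rows", "arguments": {"deltas": [[[0,0,-6,0.015,-0.016,0,0],[0,0,-12,0.03,-0.031,0,0],[0,0,-18,0.045,-0.047,0,0],[0,0,-22.4,0.056,-0.059,0,0],[0,0,-22.4,0.056,-0.059,0,0],[0,0,-22.4,0.056,-0.059,0,0],[0,0,-22.4,0.056,-0.059,0,0]]]}}

```text
t: 4.87
position: [0.6295, -0.1116, 0.1595]
eef_rot: [-0.001, -0.052, 0.999, 0.001]
contact_force: [0.1, -0.2, -2.9]
finger_gap: 0.251
gripper_force: 59.5
```

```bash
cat > look.py <<'E'
from h import *
import sys
s=manip.state(); q=s['eef_rot']; print(s['t'],s['position'].round(4),'yaw',round(2*np.degrees(np.arctan2(q[2],q[1]))-90,2),s['contact_force'].round(1),s['moment'].round(2),s['joint_positions'].round(2))
o=[]
for n in('top','scene'):
    d=grab(n); f=d['frame']; f=f[80:230,200:460] if n=='top' else f[120:320,140:420]
    o.append(cv2.resize(f,(700,int(700*f.shape[0]/f.shape[1]*.65)),interpolation=cv2.INTER_CUBIC))
cv2.imwrite(f'pics/{sys.argv[1]}.png',np.vstack(o)[...,::-1])
E
python3 look.py a1; python3 - <<'E'
from h import *
d=dict(np.load('top.npz')); P=pts(d); print(P[180:215:4,370:400:10].round(3).tolist()) if 0 else None
for n in('scene',):
    d=dict(np.load(f'{n}.npz')); P=pts(d); h=cv2.cvtColor(d['frame'],cv2.COLOR_RGB2HSV)
    m=(h[...,0]>10)&(h[...,0]<25)&(h[...,1]>50)&(P[...,2]>.085)&(P[...,2]<.13)&(abs(P[...,0]-.63)<.12)&(abs(P[...,1]+.11)<.07)
    Q=P[m]; print(m.sum(),Q.min(0) if len(Q) else 0,Q.max(0) if len(Q) else 0)
    low=Q[Q[:,2]<.12]; r=cv2.minAreaRect(low[:,:2].astype(np.float32)); print(r)
E
```

```text
4.8667 [ 0.6295 -0.1116  0.1595] yaw 96.0 [ 0.1 -0.2 -2.9] [-0.03  0.02 -0.03] [-0.38  0.23  0.08  1.42  0.   -0.48]
471 [ 0.5457859  -0.11684347  0.10652958] [ 0.71729762 -0.0859408   0.12995497]
((0.6319313049316406, -0.09709954261779785), (0.02749633975327015, 0.17153674364089966), 88.05581665039062)
```

View pics/a1.png

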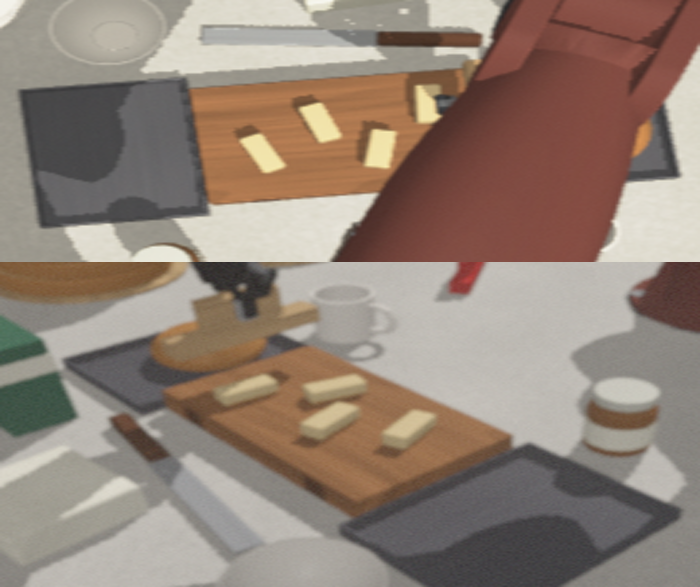

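The scraper is level and aligned behind the rusks, clear of the loaf and mug. I'm lowering it onto the board.

Call:
{"name": "play_rows", "arguments": {"deltas": [[[0,0,0,0.001,0,-0.015,0],[0,0,0,0.001,0,-0.035,0],[0,0,0,0.001,0,-0.05,0],[0,0,0,0.001,0,-0.06,0],[0,0,0,0.001,0,-0.065,0],[0,0,0,0.001,0,-0.066,0],[0,0,0,0.001,0,-0.066,0]]]}}

```text
t: 5.55
position: [0.6315, -0.1121, 0.0952]
eef_rot: [0.0, -0.052, 0.999, -0.0]
contact_force: [-0.0, -0.4, -2.3]
finger_gap: 0.25
gripper_force: 59.5
```

Call:
{"name": "play_rows", "arguments": {"deltas": [[[0,0,0,0,0,-0.001,0],[0,0,0,0,0,-0.002,0],[0,0,0,0,0,-0.002,0]]]}}

```text
t: 5.8
position: [0.6318, -0.1124, 0.0934]
eef_rot: [0.0, -0.051, 0.999, -0.0]
contact_force: [-0.9, 0.1, -2.6]
finger_gap: 0.25
gripper_force: 59.5
```

Call:
{"name": "play_rows", "arguments": {"deltas": [[[0,0,0,-0.0005,0.005,0,0],[0,0,0,-0.0015,0.015,0,0],[0,0,0,-0.0025,0.025,0,0],[0,0,0,-0.0035,0.035,0,0],[0,0,0,-0.0045,0.045,0,0],[0,0,0,-0.0055,0.055,0,0],[0,0,0,-0.0065,0.065,0,0],[0,0,0,-0.0075,0.075,0,0]]]}}

```text
t: 6.47
position: [0.6238, -0.0361, 0.0928]
eef_rot: [0.0, -0.052, 0.999, 0.0]
contact_force: [0.5, 0.2, -0.4]
finger_gap: 0.254
gripper_force: 59.5
```

Call:
{"name": "play_rows", "arguments": {"deltas": [[[0,0,0,-0.001,0.01,0,0],[0,0,0,-0.002,0.02,0,0],[0,0,0,-0.003,0.03,0,0],[0,0,0,-0.004,0.04,0,0],[0,0,0,-0.005,0.05,0,0],[0,0,0,-0.006,0.06,0,0],[0,0,0,-0.007,0.07,0,0],[0,0,0,-0.008,0.08,0,0]]]}}

```text
t: 7.13
position: [0.6158, 0.0437, 0.0928]
eef_rot: [0.0, -0.051, 0.999, 0.0]
contact_force: [-0.3, -0.1, -2.0]
finger_gap: 0.248
gripper_force: 59.5
```

```bash
python3 look.py a2
```

```text
7.1333 [0.6158 0.0437 0.0928] yaw 95.9 [-0.3 -0.1 -2. ] [-0.08 -0.02 -0.08] [-0.14  0.18 -0.09  1.29  0.   -0.24]
```

View pics/a2.png

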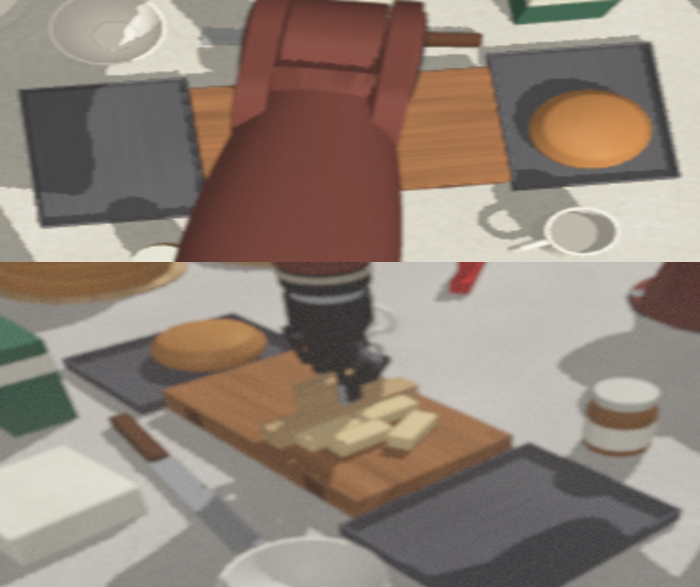

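The scraper is sweeping all four rusks (scene crop around (360,425)), none near a side edge, and the board behind it is clean. Continuing.

Call:
{"name": "play_rows", "arguments": {"deltas": [[[0,0,0,-0.001,0.01,0,0],[0,0,0,-0.002,0.02,0,0],[0,0,0,-0.003,0.03,0,0],[0,0,0,-0.004,0.04,0,0],[0,0,0,-0.005,0.05,0,0],[0,0,0,-0.006,0.06,0,0],[0,0,0,-0.007,0.07,0,0]]]}}

```text
t: 7.82
position: [0.6088, 0.1138, 0.0928]
eef_rot: [-0.0, -0.052, 0.999, 0.0]
contact_force: [-0.6, -1.7, -2.0]
finger_gap: 0.247
gripper_force: 59.5
```

```bash
python3 look.py a3
```

```text
7.8167 [0.6088 0.1138 0.0928] yaw 95.91 [-0.6 -1.7 -2. ] [-0.09  0.01 -0.05] [-0.03  0.19 -0.09  1.29  0.   -0.13]
```

View pics/a3.png

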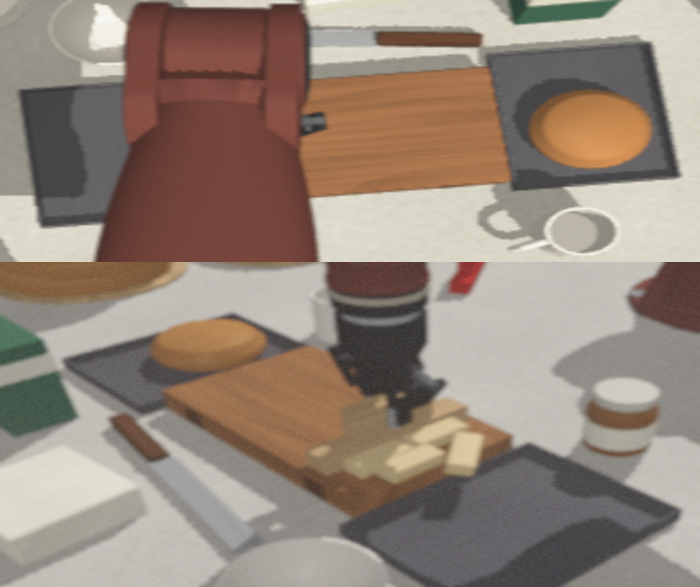

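The rusks are in two ranks at the edge, with the first one tipping over it at crop (465,455). I'm pushing through.

Call:
{"name": "play_rows", "arguments": {"deltas": [[[0,0,0,-0.001,0.01,0,0],[0,0,0,-0.002,0.02,0,0],[0,0,0,-0.003,0.03,0,0],[0,0,0,-0.004,0.04,0,0],[0,0,0,-0.005,0.05,0,0],[0,0,0,-0.006,0.06,0,0],[0,0,0,-0.007,0.07,0,0],[0,0,0,-0.007,0.07,0,0]]]}}

```text
t: 8.58
position: [0.6015, 0.1848, 0.0928]
eef_rot: [-0.0, -0.052, 0.999, 0.0]
contact_force: [-0.3, 0.5, -1.9]
finger_gap: 0.25
gripper_force: 59.5
```

Call:
{"name": "play_rows", "arguments": {"deltas": [[[0,0,0,-0.001,0.01,0,0],[0,0,0,-0.002,0.02,0,0],[0,0,0,-0.003,0.03,0,0],[0,0,0,-0.003,0.03,0,0],[0,0,0,-0.003,0.03,0,0]]]}}

```text
t: 9.0
position: [0.5988, 0.2134, 0.0927]
eef_rot: [-0.0, -0.052, 0.999, 0.0]
contact_force: [0.3, -0.9, -2.2]
finger_gap: 0.254
gripper_force: 59.5
```

```bash
python3 look.py a4
```

```text
9.0 [0.5988 0.2134 0.0927] yaw 95.96 [ 0.3 -0.9 -2.2] [-0.01  0.03 -0.01] [ 0.14  0.24 -0.03  1.3   0.    0.03]
```

View pics/a4.png

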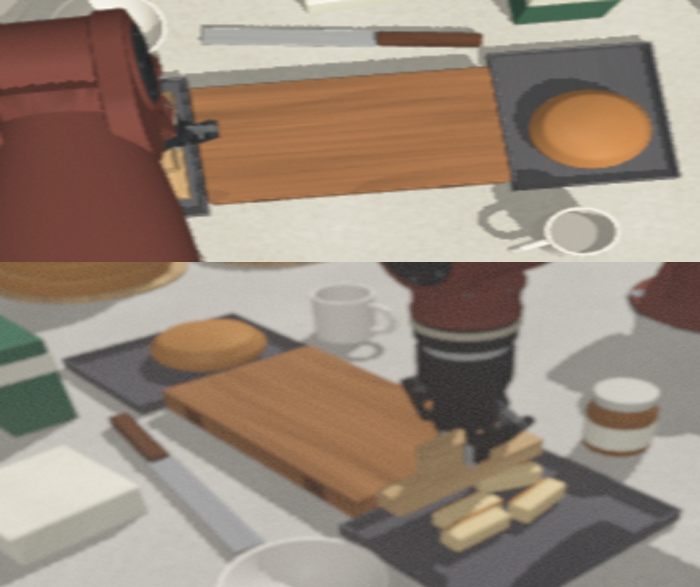

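All four rusks are in the empty tray, around crop (500,500), and the board is clear. I'm raising the scraper and bringing it back over the board's middle.

Call:
{"name": "play_rows", "arguments": {"deltas": [[[0,0,0,0,0,0.01,0],[0,0,0,0,0,0.03,0],[0,0,0,0,0,0.045,0],[0,0,0,0.001,-0.01,0.05,0],[0,0,0,0.003,-0.03,0.05,0],[0,0,0,0.006,-0.06,0.05,0],[0,0,0,0.009,-0.09,0.05,0],[0,0,0,0.012,-0.12,0.05,0]]]}}

```text
t: 9.77
position: [0.6108, 0.0906, 0.1429]
eef_rot: [0.0, -0.052, 0.999, -0.0]
contact_force: [-0.7, -0.6, -2.1]
finger_gap: 0.25
gripper_force: 59.4
```

Call:
{"name": "play_rows", "arguments": {"deltas": [[[0,0,0,0.003,-0.03,0,0],[0,0,0,0.005,-0.055,0,0],[0,0,0,0.006,-0.065,-0.01,0],[0,0,0,0.006,-0.065,-0.03,0],[0,0,0,0.006,-0.065,-0.043,0],[0,0,0,0.006,-0.065,-0.048,0],[0,0,0,0.006,-0.065,-0.048,0]]]}}

```text
t: 10.35
position: [0.6158, 0.0282, 0.0936]
eef_rot: [-0.001, -0.052, 0.999, 0.0]
contact_force: [0.3, 0.7, -2.9]
finger_gap: 0.247
gripper_force: 59.5
```

```bash
python3 look.py a5
```

```text
10.35 [0.6158 0.0282 0.0936] yaw 95.93 [ 0.3  0.7 -2.9] [ 0.05  0.06 -0.02] [-0.17  0.18 -0.09  1.3  -0.   -0.27]
```

View pics/a5.png

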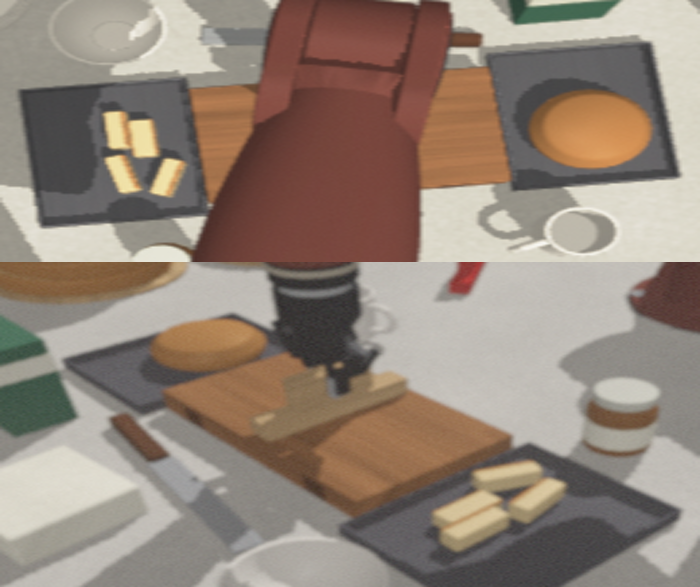

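All four rusks lie inside the tray, at top crop (115,130), (145,138), (122,173) and (167,175). Next I lower the scraper in small steps until contact.

Call:
{"name": "play_rows", "arguments": {"deltas": [[[0,0,0,0,0,-0.001,0],[0,0,0,0,0,-0.002,0],[0,0,0,0,0,-0.002,0]]]}}

```text
t: 10.7
position: [0.6169, 0.028, 0.0926]
eef_rot: [-0.0, -0.052, 0.999, 0.0]
contact_force: [0.1, 0.6, -2.6]
finger_gap: 0.252
gripper_force: 59.5
```

Call:
{"name": "play_rows", "arguments": {"deltas": [[[0,0,0,0,0,-0.001,0],[0,0,0,0,0,-0.001,0]]]}}

```text
t: 10.87
position: [0.617, 0.0279, 0.0925]
eef_rot: [0.0, -0.052, 0.999, 0.0]
contact_force: [-3.1, 1.2, 3.2]
finger_gap: 0.252
gripper_force: 60.2
```

Contact with the board (force rose about 6 N). I'm releasing, then backing straight up.

Call:
{"name": "play_rows", "arguments": {"deltas": [[[0,0,0,0,0,0,0.35],[0,0,0,0,0,0,0.6],[0,0,0,0,0,0,0.7],[0,0,0,0,0,0,0.7],[0,0,0,0,0,0,0.7],[0,0,0,0,0,0,0.7]]]}}

```text
t: 11.37
position: [0.6169, 0.0277, 0.0917]
eef_rot: [-0.0, -0.051, 0.999, 0.0]
contact_force: [-1.5, 0.8, 0.0]
finger_gap: 0.704
gripper_force: 0.0
```

Call:
{"name": "play_rows", "arguments": {"deltas": [[[0,0,0,0,0,0.01,0.7],[0,0,0,0,0,0.03,0.7],[0,0,0,0,0,0.06,0.7],[0,0,0,0,0,0.09,0.7],[0,0,0,-0.02,0,0.12,0.7],[0,0,0,-0.05,0,0.13,0.7],[0,0,0,-0.08,0,0.13,0.7],[0,0,0,-0.11,0,0.13,0.7]]]}}

```text
t: 12.03
position: [0.5064, 0.0276, 0.2236]
eef_rot: [0.001, -0.052, 0.999, -0.0]
contact_force: [-0.4, 0.1, 0.5]
finger_gap: 0.703
gripper_force: 0.0
```

Call:
{"name": "play_rows", "arguments": {"deltas": [[[0,0,0,-0.03,0,0.01,0.7],[0,0,0,-0.05,0,0.02,0.7],[0,0,0,-0.05,0,0.02,0.7],[0,0,0,-0.05,0,0.02,0.7]]]}}

```text
t: 12.37
position: [0.4571, 0.0276, 0.2434]
eef_rot: [0.002, -0.051, 0.999, -0.0]
contact_force: [-0.2, -0.4, -0.5]
finger_gap: 0.701
gripper_force: 0.0
```

```bash
python3 look.py a6; python3 - <<'E'
from h import *
d=dict(np.load('scene.npz')); P=pts(d); h=cv2.cvtColor(d['frame'],cv2.COLOR_RGB2HSV)
m=(abs(P[...,0]-.617)<.1)&(abs(P[...,1]-.028)<.05)&(P[...,2]>.112)&(P[...,2]<.15)
print(m.sum(),np.median(P[m],0),P[m][:,2].std())
E
```

```text
12.3667 [0.4571 0.0276 0.2434] yaw 95.89 [-0.2 -0.4 -0.5] [-0.05 -0.04  0.01] [-0.23 -0.34 -0.32  1.59  0.   -0.33]
291 [0.62287153 0.032897   0.11877364] 0.002229278141044665
```

View pics/a6.png

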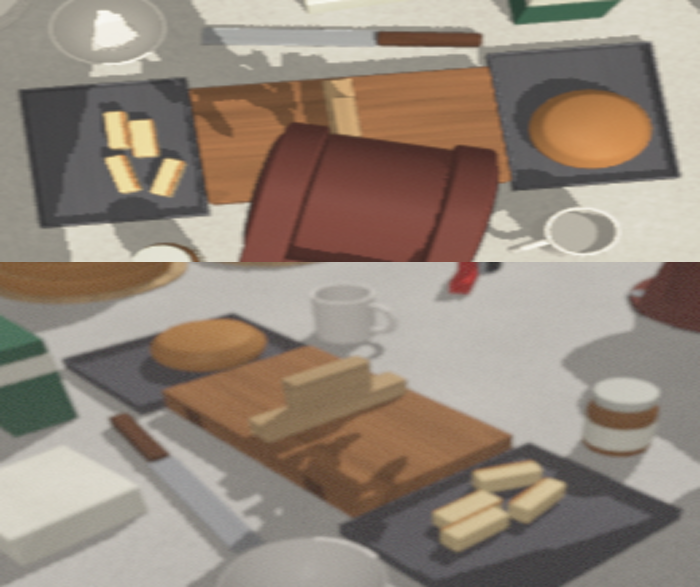

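The scraper stands upright on the cleared board at crop (330,395), its top at about 0.119 m. The rusks are in the tray, the bystanders have not moved, and the arm is clear.

```bash
python3 -c "
from station import manip; print(manip.finish_job())"
```

```text
the job is handed in; nothing more can be done
None
```

Job handed in at about 12 s: all four rusks are in the empty tray, the scraper stands upright on the cleared board, and the loaf, mug, jar and knife look unmoved in the final views.

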